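# Size a brass strap ring on the tapered gauge and file it in the sorting tray

### The job

Find the size of the brass ring that lies loose on the cutting mat: slide it down the tapered steel ring gauge until it stops, and push it level and snug with a firm push of 5 to 8 newtons (never force it past 12), then read the mark just below it - one, two or three lines. Take it off again and lay it flat in the compartment of the wooden tray that has that many brass studs. Leave the two rings in the leather dish and the other tools where they are.

Things in the scene. Friction and masses are not known exactly. Their poses are not given: they have to be found in the camera images.
- ring_a_mid (a point): solid brass strap ring, 48 mm outside, 12 mm thick, 0.08 to 0.17 kg. The three differ only in bore: nominally 25.4, 28.6 and 31.8 mm, but cast, so up to 1 mm off; which name has which is not told. At the start one of them, not always the same, lies flat on the dark cutting mat (3 mm thick), the other two in the leather dish. The point is its centre, 6 mm above its underside; z is its axis
- ring_b_mid (a point): solid brass strap ring, 48 mm outside, 12 mm thick, 0.08 to 0.17 kg. The three differ only in bore: nominally 25.4, 28.6 and 31.8 mm, but cast, so up to 1 mm off; which name has which is not told. At the start one of them, not always the same, lies flat on the dark cutting mat (3 mm thick), the other two in the leather dish. The point is its centre, 6 mm above its underside; z is its axis
- ring_c_mid (a point): solid brass strap ring, 48 mm outside, 12 mm thick, 0.08 to 0.17 kg. The three differ only in bore: nominally 25.4, 28.6 and 31.8 mm, but cast, so up to 1 mm off; which name has which is not told. At the start one of them, not always the same, lies flat on the dark cutting mat (3 mm thick), the other two in the leather dish. The point is its centre, 6 mm above its underside; z is its axis
- dish_mid (a point): shallow brown leather dish, 90 mm (x) by 150 mm (y), rim 18 mm high, 3 mm floor, with two rings lying side by side in it along its y axis; the point is the centre of its inner floor. The ring farthest from this point (more than 100 mm) is the one on the mat
- gauge_foot (a point): the ring gauge: a polished steel taper standing upright on a round dark wooden foot; this point is on its axis, under the foot, at bench level, z up. Heights above it: foot 0 to 16 mm (90 mm across), collar 16 to 30 mm (44 mm across), taper from 36 mm diameter at 30 mm to 22 mm at 86 mm, rounded nose up to 92 mm. Dark lines mark three sizes: one line near the top, two half-way, three low down
- gauge_nose (a point): tip of the gauge, on its axis, 92 mm above gauge_foot. The taper is slippery (friction about 0.2) and a ring pushed on wedges lightly: it comes off straight up with a few newtons. A ring held 1 mm off the axis catches on one side some 8 mm too high: let it shift sideways, or let go and push again, until it is centred and level
- mark_one (a point): point on the gauge's axis, 72.4 mm above the foot's underside, where the UNDERSIDE of a ring of exactly 25.4 mm bore would stop, level and snug; its one dark line begins 5.5 mm lower, in sight below the ring. Real rings of this size stop up to 5 mm above or below this point (the taper's diameter changes 0.25 mm per mm of height): the nearest such point gives the size
- mark_two (a point): point on the gauge's axis, 59.6 mm above the foot's underside, where the UNDERSIDE of a ring of exactly 28.6 mm bore would stop, level and snug; its two dark lines begin 5.5 mm lower, in sight below the ring. Real rings of this size stop up to 5 mm above or below this point (the taper's diameter changes 0.25 mm per mm of height): the nearest such point gives the size
- mark_three (a point): point on the gauge's axis, 46.8 mm above the foot's underside, where the UNDERSIDE of a ring of exactly 31.8 mm bore would stop, level and snug; its three dark lines begin 5.5 mm lower, in sight below the ring. Real rings of this size stop up to 5 mm above or below this point (the taper's diameter changes 0.25 mm per mm of height): the nearest such point gives the size
- bin_one (a point): compartment of the fixed wooden tray for rings that stop at one line: marked by one brass stud on the broad rim at its far (+x) end. Three compartments side by side along the tray's y, each 118 mm long (tray x) by 72 mm wide inside, 12 mm deep, walls 6 mm thick. The point is the centre of its dark felt floor, 6 mm above the bench, axes those of the tray
- bin_two (a point): compartment of the fixed wooden tray for rings that stop at two lines: marked by two brass studs on the broad rim at its far (+x) end. Three compartments side by side along the tray's y, each 118 mm long (tray x) by 72 mm wide inside, 12 mm deep, walls 6 mm thick. The point is the centre of its dark felt floor, 6 mm above the bench, axes those of the tray
- bin_three (a point): compartment of the fixed wooden tray for rings that stop at three lines: marked by three brass studs on the broad rim at its far (+x) end. Three compartments side by side along the tray's y, each 118 mm long (tray x) by 72 mm wide inside, 12 mm deep, walls 6 mm thick. The point is the centre of its dark felt floor, 6 mm above the bench, axes those of the tray
- gauge: the ring gauge as a whole, screwed to the bench (see gauge_foot)
- awl: stitching awl with a dark red turned handle, 157 mm long, lying at the far edge of the mat; leave it
- hammer: hammer, 280 mm, wooden handle, lying beyond the gauge on the robot's left; leave it
- tin_large: round brass tin, 73 mm across, 50 mm high; leave it
- tin_small: low round brass tin, 61 mm across, 30 mm high; leave it
- spool_a: thread cone standing upright, 40 mm across, 79 mm high, rust thread; leave it
- spool_b: thread cone standing upright, 40 mm across, 79 mm high, cream thread; leave it
- burnisher: turned dark wooden edge burnisher, 110 mm long, lying down; leave it
There are look-alikes about, which are no part of the job. Of the things that look like the part that bears dish_mid, take the one that is farthest from the robot's base at the start.

How it is judged:
By the outcome, as a careful person would: the job done as asked, in the order asked, and still so for the second after the job is handed in, with the robot touching nothing.
It also fails if it takes over 66 s, if anything falls off the work surface, if the arm or the gripper's body presses on something with over 40 N, if the wrist force passes 120 N, or if a joint passes its speed limit or range.

### The arm

A 6-joint arm with a two-finger parallel gripper is mounted at the origin on the work surface. World frame = base frame: x ahead of the robot, y to its left, z up, the work surface at z = 0. Lengths are in m, angles in rad, forces in N, time in s.
With the tool pointing down it reaches from about 0.375 to 0.9 m from the base axis. Payload 3.1 kg.
Tool frame: the origin (TCP) lies at the very end of the fingers, on their centre line; the grasp point (between the pads) lies 19 mm behind it; z points along the fingers, x is the direction in which the jaws open and shut, and the axes are right-handed (so a half turn about z gives the same grasp; the last joint's range is limited). The gripper opens to 87 mm and grips with 3 to 60 N. Pads are 19 mm wide; open, the fingers measure 117 mm over their backs; the gripper's body (75 mm by 190 mm) begins 51 mm behind the grasp point.
Start: joints at [1.05, 0.527, 1.433, -0, 1.181, -0.178], TCP at [0.209, 0.589, 0.223] pointing down, gripper open.
Joint ranges: [-3.08, 3.08], [-0.75, 2.2], [0.22, 2.44], [-1.43, 4.57], [0, 2.65], [-2.85, 2.85]. Speed limits (rad/s): [2.79, 2.79, 3.14, 3.14, 3.14, 3.14].

### API

Orientations are given as [roll, pitch, yaw] about the fixed x, y, z axes, in that order (R = Rz(yaw) Ry(pitch) Rx(roll)).
In Python, from plant import manip gives the robot as it stands. The module is installed in compiled form; this text tells all that it offers.
- The arm moves only by the shell command python3 -m jog 'ROWS' [FORCE]. ROWS is JSON, a list of rows, each a list of 7 numbers: the shift along the tool's x, y, z in cm, then the turn, a rotation vector about the tool's x, y, z in degrees, then the finger opening in cm, from 0 to 8.7. A call has 1 to 5 rows; each row is the pose to reach, as a shift and turn from the pose commanded when the call began, along the tool's axes at that moment; what a row does not reach only later rows make up. A row lasts 1/10 s, in which the tool goes at most 50 mm and 8.59 degrees, less where a joint would pass 70% of its speed; a pose out of reach is approached as far as the arm can. A call with a gripper value outside its range is refused whole. The fingers move at their own pace and stop on an object; FORCE is the grip in N (left out, the last holds). Time passes only in rows, so rows that repeat a pose let the fingers close. It gives the time, the measured TCP pose, the force and the opening at its end, in the units of the state.
- manip.get_obs(): the state, without advancing time (a new reading comes with each control period).
- manip.camera(name): name is "scene" or "top"; returns (picture, depth): 400x640x3 uint8, blue, green, red; 400x640 float32, m along the optical axis (not along the pixel's ray), 0 where there is no reading.
- manip.get_calibration(name): a dict with "mtx" (3x3 intrinsics, pixels), "dist" ([k1, k2, p1, p2, k3] as OpenCV has them; the pictures are not rectified), "rvec" (rotation vector, rad) and "tvec" (3), from world to camera coordinates, as OpenCV has them. Camera axes: x right, y down, z forward; pixel columns grow to the right and rows downward; lengths in m; the calibration is good to about 2 mm. A picture is of the moment at which its call begins. get_calibration takes no time and is no camera call.
- manip.close_job(): hands the job in, once; it reports no verdict.
Trained networks look in the newest picture that a camera, given by its name, has taken for a name from the list of things; names that differ only in an ending like _2 or _b are one class to them, and where a whole thing is asked for, a point or a joint stands for the part that bears it (a point fixed in the world has none). Each returns a list of dicts, best first, with "score" (0 to 1); they miss things now and then, are a little off and sometimes report something else, mostly with a low value. They report only what shows in the picture. A call takes as long as a camera call. They do not tell look-alikes from the thing itself.
- manip.boxes_of(camera, name): "bbox" ([centre column, centre row, width, height] in pixels, round what is visible of it).
The state is a dict: "time": time; "qpos": joint angles; "qd": joint speeds; "tau": joint torques, N m; "position": TCP position; "eef_rot": TCP orientation; "ft_force": force on the tool from outside, world axes, zero at the start; "ft_torque": the same for the moment, N m; "finger_gap": finger opening in m.
Only numpy, scipy, OpenCV 4.12 (cv2) and the standard library are available. Lean on these libraries where they do the work, as an engineer would, in place of code of your own. Each camera call takes 0.05 s, during which the arm holds its last target. There are 200 camera calls.

## Working session

There is one attempt and no reset: what is moved stays moved. The work goes in short steps, Python scripts to look and compute and a shell command to move; the robot and the scene stay as the last step left them, time stands still between calls to the robot, and variables do not carry over. Pictures are saved under pics/ and viewed, about 8 in all and at most 12, crops included, and the job is handed in when it is done.

```bash
mkdir -p pics; cat > h.py <<'E'
import numpy as np, cv2
from plant import manip
def cal(c):
    k=manip.get_calibration(c); return np.array(k['mtx']),np.array(k['dist']),cv2.Rodrigues(np.array(k['rvec'],float))[0],np.array(k['tvec'],float).ravel(),k
def ray(c,u,v):
    M,D,R,t,_=cal(c); p=cv2.undistortPoints(np.array([[[u,v]]],float),M,D)[0,0]
    return -R.T@t, R.T@np.array([p[0],p[1],1.])
def at_z(c,u,v,z):
    o,d=ray(c,u,v); return o+d*(z-o[2])/d[2]
def at_d(c,u,v,dep):
    o,d=ray(c,u,v); return o+d*dep
def proj(c,P):
    M,D,R,t,k=cal(c); return cv2.projectPoints(np.array(P,float).reshape(-1,3),np.array(k['rvec'],float),t,M,D)[0][:,0]
def cloud(c,dep):
    M,D,R,t,_=cal(c); h,w=dep.shape
    uv=np.stack(np.meshgrid(np.arange(w),np.arange(h)),-1).reshape(-1,1,2).astype(float)
    p=cv2.undistortPoints(uv,M,D)[:,0]; d=dep.reshape(-1,1)
    return ((np.c_[p,np.ones(len(p))]*d-t)@R).reshape(h,w,3)
E
python3 - <<'E'
from h import *
np.set_printoptions(precision=3,suppress=True)
ims=[]
for c in ("top","scene"):
    im,d=manip.camera(c); np.savez(f'{c}0.npz',im=im,d=d); ims.append(im)
    cv2.imwrite(f'pics/{c}0.png',im)
    M,D,R,t,_=cal(c); print(c,'pos',-R.T@t,'fx',M[0,0],'dir',R[2])
    X=cloud(c,d)
    for n in ("ring_a_mid","dish_mid","gauge","gauge_foot","bin_one","bin_two","bin_three"):
        for b in manip.boxes_of(c,n)[:5]:
            u,v,w,h=b['bbox']; print(n,round(b['score'],2),np.array(b['bbox']).round(),X[int(v),int(u)])
o=manip.get_obs(); print(o['position'],o['eef_rot'],o['ft_force'],o['time'])
E
```

```text
top pos [0.242 0.01  1.48 ] fx 475.6809479727412 dir [ 0.182  0.026 -0.983]
ring_a_mid 0.49 [332. 137.  16.  10.] [0.729 0.015 0.004]
dish_mid 0.93 [411. 279.  54.  31.] [ 0.283 -0.233  0.006]
dish_mid 0.83 [325. 138.  45.  31.] [0.721 0.04  0.017]
dish_mid 0.66 [254. 286.  50.  34.] [0.242 0.01  1.48 ]
gauge 0.65 [260. 205.  33.  32.] [0.491 0.233 0.058]
gauge_foot 0.71 [259. 202.  30.  30.] [0.497 0.23  0.077]
gauge_foot 0.4 [356. 171.  34.   9.] [ 0.616 -0.06   0.021]
bin_one 0.6 [439. 198.  78.  56.] [ 0.537 -0.326  0.009]
bin_two 0.83 [439. 197.  84.  58.] [ 0.537 -0.323  0.009]
bin_two 0.75 [411. 124.  33.  19.] [ 0.773 -0.236  0.021]
bin_three 0.73 [440. 197.  84.  61.] [ 0.54  -0.329  0.012]
scene pos [0.976 0.353 0.911] fx 405.4628381839816 dir [-0.46  -0.308 -0.832]
ring_a_mid 0.64 [385. 249.  38.  40.] [0.52  0.248 0.032]
ring_a_mid 0.63 [258. 272.  20.  16.] [0.724 0.015 0.001]
dish_mid 0.8 [280. 118.  53.  40.] [ 0.275 -0.24   0.002]
dish_mid 0.59 [268. 280.  71.  58.] [0.728 0.049 0.004]
gauge 0.9 [380. 246.  39.  37.] [0.521 0.237 0.042]
gauge_foot 0.64 [380. 247.  38.  36.] [0.522 0.238 0.034]
bin_one 0.67 [205. 160.  92.  73.] [ 0.532 -0.321  0.006]
bin_two 0.85 [203. 157.  92.  75.] [ 0.529 -0.334  0.008]
bin_two 0.58 [381. 245.  40.  38.] [0.522 0.236 0.049]
bin_three 0.74 [204. 158.  91.  72.] [ 0.534 -0.326  0.01 ]
[0.209 0.589 0.223] [ 3.142 -0.     1.229] [ 0.191  0.148 -0.504] 0.8
```

```bash
python3 - <<'E'
import cv2
a=cv2.imread('pics/top0.png')[80:340,180:520]; b=cv2.imread('pics/scene0.png')
cv2.imwrite('pics/t1.png',cv2.resize(a,None,fx=2.3,fy=2.3,interpolation=cv2.INTER_CUBIC))
cv2.imwrite('pics/s1.png',cv2.resize(b[60:360,120:480],None,fx=2,fy=2,interpolation=cv2.INTER_CUBIC))
E
```

```text
(no output)
```

View pics/t1.png

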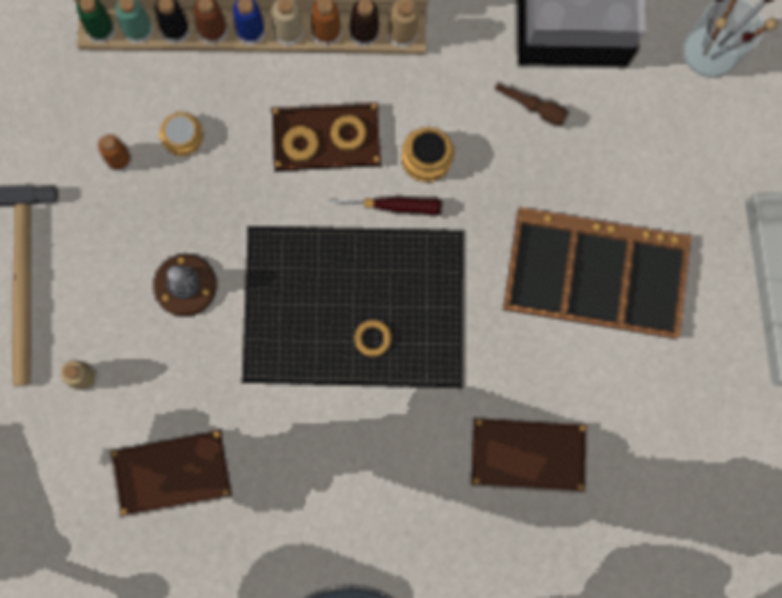

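View pics/s1.png

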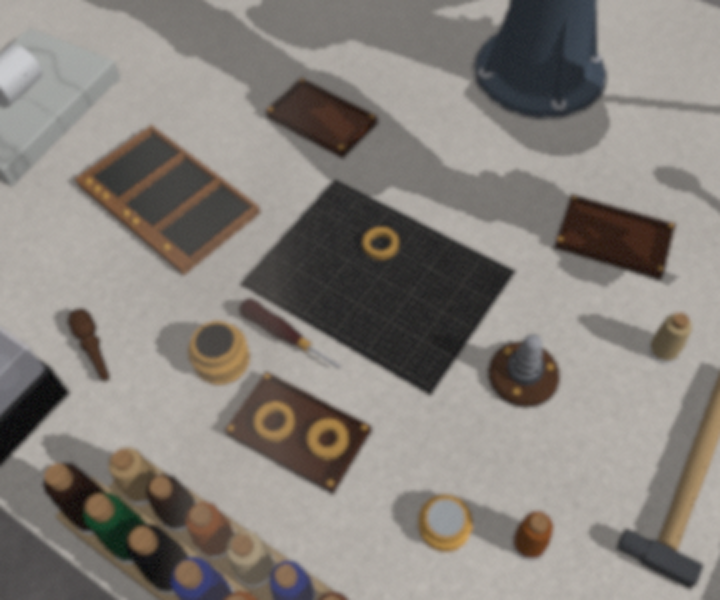

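Candidates (top px): the mat ring at (342,227); the dish rings at (310,142) and (331,137) in the far dish (0.72, 0.04); the brass tins at (259,138) and (366,147). I choose the mat ring. The two empty dishes at the front are look-alikes. The tray is at (439,198), with one stud on its left side and three on its right.

```bash
cat >> h.py <<'E'
from scipy.optimize import minimize
def circ(x,y,r,z): 
    a=np.linspace(0,2*np.pi,60); return np.c_[x+r*np.cos(a),y+r*np.sin(a),np.full(60,z)]
def poly(c,P,S=8):
    return cv2.convexHull((proj(c,P)*S).astype(np.float32))[:,0]
def cent(c,P):
    m=cv2.moments(poly(c,P)); return np.array([m['m10'],m['m01']])/m['m00']/8
def fit(c,uv,shape,x0):
    return minimize(lambda p:np.sum((shape(c,*p)-uv)**2),x0,method='Nelder-Mead',options=dict(xatol=1e-5,fatol=1e-6)).x
def blob(mask,u,v,r):
    """hull of the mask's largest blob within r px of (u,v)"""
    m=np.zeros_like(mask); m[v-r:v+r,u-r:u+r]=mask[v-r:v+r,u-r:u+r]
    n,l,s,cc=cv2.connectedComponentsWithStats(m); i=1+np.argmax(s[1:,4]); return (l==i).astype(np.uint8)
def hullc(b):
    cs,_=cv2.findContours(b,0,1); h=cv2.convexHull(np.vstack(cs)); m=cv2.moments(h); return np.array([m['m10'],m['m01']])/m['m00'],cv2.contourArea(h)
ringc=lambda z:(lambda c,x,y:cent(c,np.r_[circ(x,y,.024,z-.006),circ(x,y,.024,z+.006)]))
def footc(c,x,y):
    im=np.zeros((400*4,640*4),np.uint8); 
    f=lambda P,k:cv2.fillConvexPoly(im,np.int32(poly(c,P,4)),k)
    f(np.r_[circ(x,y,.045,0),circ(x,y,.045,.016)],1); f(np.r_[circ(x,y,.022,.016),circ(x,y,.022,.030),circ(x,y,.011,.086)],0); f(np.r_[circ(x,y,.018,.03),circ(x,y,.011,.086),circ(x,y,.005,.092)],0)
    m=cv2.moments(im,True); return np.array([m['m10'],m['m01']])/m['m00']/4
E
python3 - <<'E'
from h import *
np.set_printoptions(precision=4,suppress=True)
S={'top':((342,227),(259,203)),'scene':((310,181),(382,246))}
out=[]
for c in S:
    z=np.load(c+'0.npz'); im=z['im']; hsv=cv2.cvtColor(im,cv2.COLOR_BGR2HSV)
    m=((hsv[...,1]>90)&(hsv[...,2]>90)&(hsv[...,0]<35)).astype(np.uint8)
    u,v=S[c][0]; b=blob(m,u,v,16); uv,A=hullc(b); p=fit(c,uv,ringc(.009),at_z(c,*uv,.009)[:2])
    Ah=cv2.contourArea(poly(c,np.r_[circ(*p,.024,.003),circ(*p,.024,.015)],1)); print(c,'ring',uv,p,'area',A,Ah)
    m=((hsv[...,1]>80)).astype(np.uint8); u,v=S[c][1]; b=blob(m,u,v,26); ys,xs=np.nonzero(b); uv=np.array([xs.mean(),ys.mean()])
    p=fit(c,uv,footc,at_z(c,*uv,.016)[:2]); print(c,'foot',uv,p,len(xs))
    o=cv2.resize(im[170:235,225:375] if c=='top' else im[150:280,280:420],None,fx=4,fy=4)
    o2=cv2.resize((b*120)[170:235,225:375] if c=='top' else (b*120)[150:280,280:420],None,fx=4,fy=4); o[...,2]=np.maximum(o[...,2],o2); cv2.imwrite(f'pics/c_{c}.png',o)
a=cv2.imread('pics/c_top.png');b=cv2.imread('pics/c_scene.png')[:, :]
cv2.imwrite('pics/c.png',cv2.vconcat([cv2.copyMakeBorder(a,0,0,0,0,0),cv2.copyMakeBorder(b[:340],0,0,0,600-b.shape[1],0)]))
for q in ((541,268),(598,277),(657,288)): print('bin',at_z('top',180+q[0]/2.3,80+q[1]/2.3,.006))
for q in ((165,161),(185,188),(211,214)): print('bin s',at_z('scene',120+q[0]/2,60+q[1]/2,.006))
E
```

```text
top ring [341.5 226.5] [ 0.4372 -0.0209] area 189.0 192.98457670095377
top foot [260.5593 204.3588] [0.5029 0.2358] 354
scene ring [310.1463 180.7871] [ 0.4336 -0.0226] area 225.5 237.26558626955375
scene foot [380.5924 249.542 ] [0.5057 0.2371] 476
bin [ 0.5378 -0.2518  0.006 ]
bin [ 0.5269 -0.3299  0.006 ]
bin [ 0.5133 -0.4107  0.006 ]
bin s [ 0.4825 -0.3755  0.006 ]
bin s [ 0.506  -0.3154  0.006 ]
bin s [ 0.5222 -0.2523  0.006 ]
```

View pics/c.png

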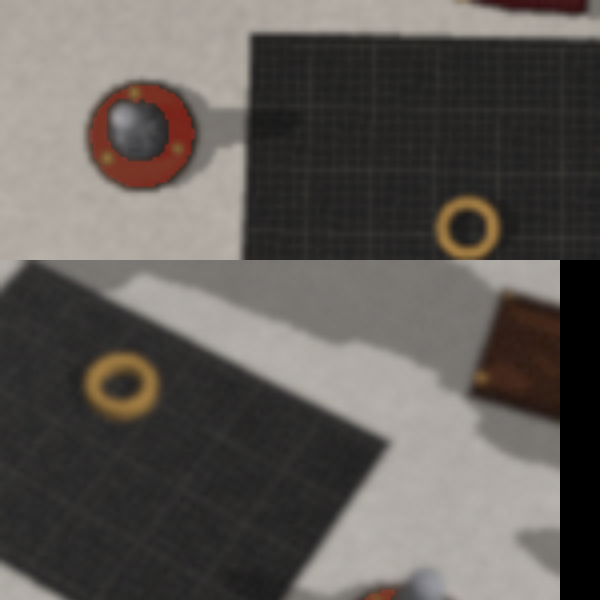

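Top px: gauge foot at (260,204), ring at (341.5,226.5). The two cameras agree to about 3 mm, so I set out.

```bash
python3 -m jog '[[-3.8,3.2,0,0,0,-5,8.7],[-7.6,6.4,0,0,0,-10,8.7],[-11.4,9.6,0,0,0,-15,8.7],[-15.2,12.8,0,0,0,-19.6,8.7],[-19,16,0,0,0,-19.6,8.7]]' 20
python3 -m jog '[[-4.5,1.6,0,0,0,0,8.7],[-9,3.2,0,0,0,0,8.7],[-13.5,4.8,0,0,0,0,8.7],[-18,6.4,0,0,0,0,8.7],[-18,6.4,0,0,0,0,8.7]]'
```

```text
time: 1.3
position: [0.2969, 0.3546, 0.2228]
eef_rot: [3.141, -0.0, 1.573]
ft_force: [0.8, -0.1, 1.0]
finger_gap: 0.0871
time: 1.8
position: [0.3635, 0.1717, 0.223]
eef_rot: [3.139, 0.001, 1.562]
ft_force: [-0.0, 0.1, 0.3]
finger_gap: 0.087
```

```bash
python3 -m jog '[[-4.8,1.8,0,0,0,0,8.7],[-9.6,3.6,1,0,0,0,8.7],[-14.4,5.4,3,0,0,0,8.7],[-19.3,7.2,5,0,0,0,8.7],[-19.3,7.2,9.5,0,0,0,8.7]]'
python3 -m jog '[[0,0,3,0,0,0,8.7],[0,0,5.5,0,0,0,8.7],[0,0,5.5,0,0,0,8.7]]'
python3 - <<'E'
from h import *
np.set_printoptions(precision=4,suppress=True)
o=manip.get_obs();print(o['position'])
im,d=manip.camera('scene');im2,d2=manip.camera('top')
hs=cv2.resize(im[120:240,240:380],None,fx=4,fy=4);ht=cv2.resize(im2[170:260,280:410],None,fx=4,fy=4)
hs=cv2.resize(hs,(560,480))[:, :]; cv2.imwrite('pics/near.png',cv2.resize(cv2.hconcat([hs,cv2.copyMakeBorder(ht,0,480-ht.shape[0],0,0,0)]),None,fx=.73,fy=.73))
E
```

```text
time: 2.3
position: [0.4396, -0.0209, 0.1314]
eef_rot: [3.127, 0.005, 1.568]
ft_force: [2.1, -0.1, -0.4]
finger_gap: 0.0874
time: 2.6
position: [0.4307, -0.0154, 0.072]
eef_rot: [-3.135, -0.002, 1.571]
ft_force: [-0.4, 0.6, 1.3]
finger_gap: 0.087
[ 0.4307 -0.0154  0.072 ]
```

View pics/near.png

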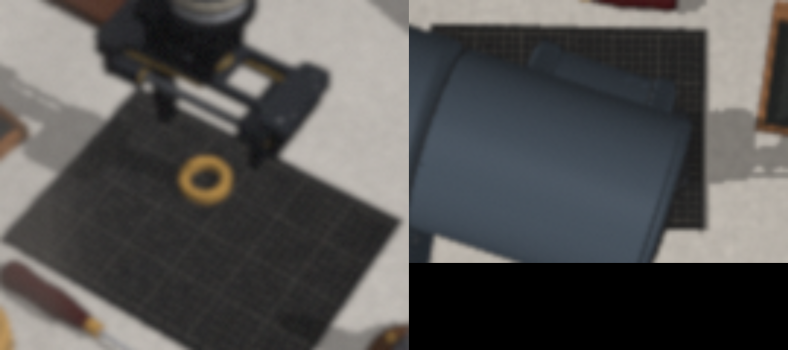

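The ring sits between and a little beyond the raised fingers in this oblique view, as expected. I let the arm settle, then descend.

```bash
python3 -m jog '[[0,0,0,0,0,0,8.7],[0,0,0,0,0,0,8.7],[0,0,0,0,0,0,8.7]]'
python3 -m jog '[[0,0,2.5,0,0,0,8.7],[0,0,4.5,0,0,0,8.7],[0,0,4.5,0,0,0,8.7],[0,0,4.5,0,0,0,8.7],[0,0,4.5,0,0,0,8.7]]'
```

```text
time: 3.0
position: [0.4332, -0.0163, 0.0755]
eef_rot: [3.139, 0.001, 1.572]
ft_force: [-0.5, -0.4, 0.3]
finger_gap: 0.0868
time: 3.5
position: [0.433, -0.0164, 0.0303]
eef_rot: [3.14, 0.0, 1.571]
ft_force: [-0.0, -0.3, -0.0]
finger_gap: 0.087
```

```bash
python3 -m jog '[[-0.5,0.25,1,0,0,0,8.7],[-0.5,0.25,2,0,0,0,8.7],[-0.5,0.25,2.45,0,0,0,8.7],[-0.5,0.25,2.45,0,0,0,8.7],[-0.5,0.25,2.45,0,0,0,8.7]]'
python3 -m jog '[[0,0,0,0,0,0,6],[0,0,0,0,0,0,4],[0,0,0,0,0,0,4],[0,0,0,0,0,0,4],[0,0,0,0,0,0,4]]' 20
python3 -m jog '[[0,0,0,0,0,0,4],[0,0,0,0,0,0,4],[0,0,0,0,0,0,4]]'
```

```text
time: 4.0
position: [0.4346, -0.0212, 0.0046]
eef_rot: [-3.141, -0.0, 1.571]
ft_force: [0.4, 0.3, -0.4]
finger_gap: 0.0872
time: 4.5
position: [0.435, -0.0213, 0.005]
eef_rot: [3.141, 0.0, 1.571]
ft_force: [0.5, 0.4, 1.1]
finger_gap: 0.055
time: 4.8
position: [0.435, -0.0213, 0.0049]
eef_rot: [3.141, 0.0, 1.571]
ft_force: [-0.4, 1.5, 1.2]
finger_gap: 0.0471
```

```bash
python3 -m jog '[[0,0,-1,0,0,0,4],[0,0,-4,0,0,0,4],[0,0,-8,0,0,0,4],[0,0,-12,0,0,0,4],[0,0,-14.5,0,0,0,4]]'
python3 -m jog '[[4,1,0,0,0,0,4],[8.5,2,0,0,0,0,4],[13,3.5,0,0,0,0,4],[17.5,5,0,0,0,0,4],[21.5,6.9,0,0,0,0,4]]'
python3 -m jog '[[1.5,0,0,0,0,0,4],[4.3,0,0,0,0,0,4],[4.3,0,0,0,0,0,4],[4.3,0,0,0,0,0,4],[4.3,0,0,0,0,0,4]]'
cat > look.py <<'E'
import sys
from h import *
np.set_printoptions(precision=4,suppress=True)
o=manip.get_obs();P=o['position'];print(P,o['finger_gap'],o['ft_force'])
im,d=manip.camera('scene')
hsv=cv2.cvtColor(im,cv2.COLOR_BGR2HSV); m=((hsv[...,1]>90)&(hsv[...,2]>80)&(hsv[...,0]<35)).astype(np.uint8)
rc=np.array(P)+[0,0,.0045]; uv=proj('scene',rc)[0]; print('pred ring px',uv)
u,v=np.int32(uv); u0,v0=max(u-50,0),max(v-40,0)
cv2.imwrite(sys.argv[1],cv2.resize(im[v0:v0+80,u0:u0+100],None,fx=7,fy=7,interpolation=cv2.INTER_CUBIC)); print('crop',u0,v0)
E
python3 look.py pics/g1.png
```

```text
time: 5.3
position: [0.4353, -0.0214, 0.1528]
eef_rot: [3.139, 0.001, 1.571]
ft_force: [0.1, 0.3, -1.2]
finger_gap: 0.0469
time: 5.8
position: [0.5028, 0.1958, 0.1504]
eef_rot: [-3.14, 0.0, 1.572]
ft_force: [1.3, -0.9, -0.1]
finger_gap: 0.0476
time: 6.3
position: [0.5032, 0.2357, 0.1499]
eef_rot: [-3.14, 0.001, 1.57]
ft_force: [-0.3, 0.2, -0.5]
finger_gap: 0.0474
[0.5032 0.2357 0.1499] 0.04738535119422663 [-0.2898  0.2235 -0.5399]
pred ring px [390.1654 215.0493]
crop 340 175
```

View pics/g1.png

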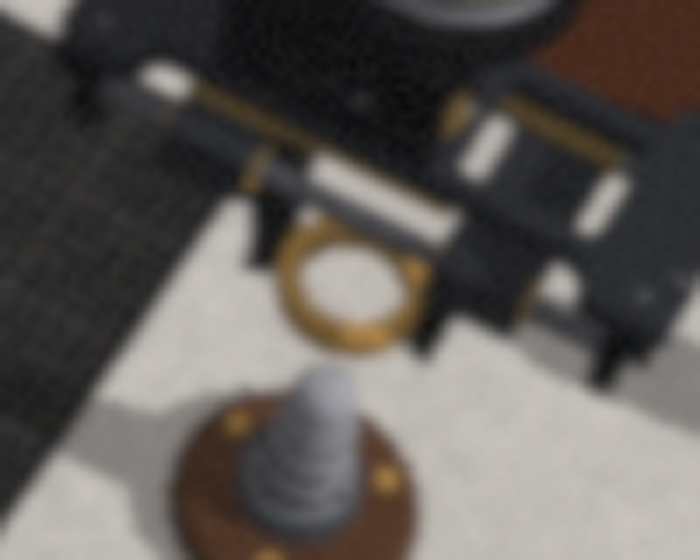

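The ring is held flat at crop (352,285), which is px (390.3,215.7). The prediction was (390.2,215.0). The nose is at crop (330,365), about px (387,227). I compute the offset within the scene camera alone.

```bash
python3 - <<'E'
from h import *
np.set_printoptions(precision=4,suppress=True)
im,d=manip.camera('scene'); hsv=cv2.cvtColor(im,cv2.COLOR_BGR2HSV)
m=((hsv[...,1]>110)&(hsv[...,2]>90)&(hsv[...,0]<30)).astype(np.uint8)
b=blob(m,390,216,15); ys,xs=np.nonzero(b); print('blob',xs.min(),xs.max(),ys.min(),ys.max(),len(xs))
uv,A=hullc(b); z=.1544
p=fit('scene',uv,ringc(z),at_z('scene',*uv,z)[:2]); print('ring hull',uv,p)
q=cv2.convexHull(np.int32(poly('scene',np.r_[circ(*p,.024,z-.006),circ(*p,.024,z+.006)],1))); print('model box',q[:,0].min(0),q[:,0].max(0))
# bore-based: bright/dark hole: centroid of the non-brass inside
# taper: steel = low saturation against brown foot; overlay models
S=7;u0,v0=340,175
o=cv2.resize(im[v0:v0+80,u0:u0+100],None,fx=S,fy=S,interpolation=cv2.INTER_CUBIC)
def dr(P,col): cv2.polylines(o,[np.int32((proj('scene',P)-[u0,v0]+.5)*S)],True,col,1)
dr(circ(*p,.024,z+.006),(255,0,0)); dr(circ(*p,.024,z-.006),(255,0,0))
for g,col in (((.5057,.2371),(0,255,0)),):
    for r,zz in ((.045,0),(.045,.016),(.022,.03),(.018,.03),(.011,.086),(.004,.0915)): dr(circ(*g,r,zz),col)
cv2.imwrite('pics/g2.png',o)
for dx in ((.001,0,0),(0,.001,0)): print(proj('scene',np.array([.503,.236,.15])+dx)-proj('scene',[.503,.236,.15]))
E
```

```text
blob 380 400 207 224 98
ring hull [389.5042 215.539 ] [0.5049 0.2349]
model box [378 204] [401 226]
[[-0.2104  0.3279]]
[[0.407  0.2127]]
```

View pics/g2.png

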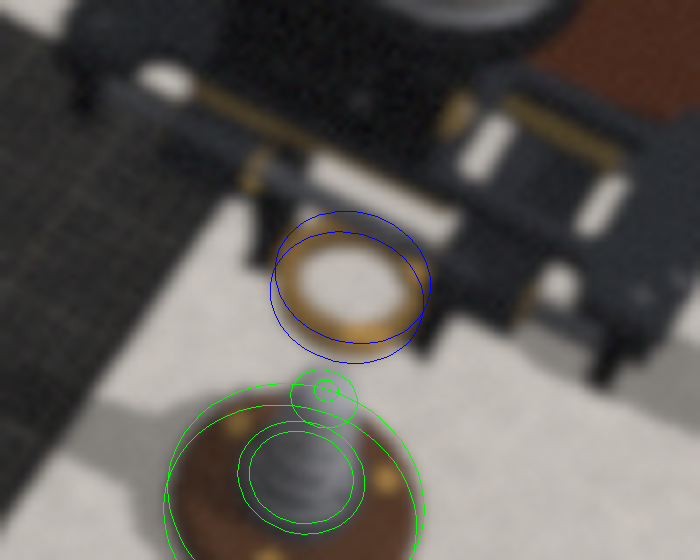

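Overlay: the gauge and ring models lie on the picture within about 1 px. The bore looks wide, roughly 32 mm, so there is about 4 mm of clearance at the nose. I shift 2 mm along +y and go down.

```bash
python3 -m jog '[[0.2,0,2,0,0,0,4],[0.2,0,4,0,0,0,4],[0.2,0,4.8,0,0,0,4],[0.2,0,5.5,0,0,0,4],[0.2,0,5.5,0,0,0,4]]' 8
python3 -m jog '[[0,0,0.5,0,0,0,4],[0,0,1,0,0,0,4],[0,0,1.5,0,0,0,4],[0,0,1.5,0,0,0,4]]'
python3 -m jog '[[0,0,0.3,0,0,0,4],[0,0,0.6,0,0,0,4],[0,0,0.6,0,0,0,4]]'
```

```text
time: 6.9
position: [0.5036, 0.2382, 0.0943]
eef_rot: [-3.14, 0.0, 1.57]
ft_force: [-0.7, 0.4, -0.7]
finger_gap: 0.0479
time: 7.3
position: [0.5034, 0.2386, 0.0793]
eef_rot: [-3.14, 0.0, 1.571]
ft_force: [-0.4, 0.0, -1.3]
finger_gap: 0.0477
time: 7.6
position: [0.5036, 0.2387, 0.0735]
eef_rot: [-3.141, 0.0, 1.571]
ft_force: [0.9, 0.4, -0.7]
finger_gap: 0.0475
```

```bash
python3 -m jog '[[0,0,0.2,0,0,0,4],[0,0,0.4,0,0,0,4],[0,0,0.4,0,0,0,4]]'
python3 -m jog '[[0,0,0.2,0,0,0,4],[0,0,0.3,0,0,0,4],[0,0,0.3,0,0,0,4]]'
```

```text
time: 7.9
position: [0.5037, 0.2387, 0.0696]
eef_rot: [-3.141, 0.0, 1.571]
ft_force: [-1.0, 1.0, -2.2]
finger_gap: 0.0472
time: 8.2
position: [0.5038, 0.2387, 0.0667]
eef_rot: [-3.141, 0.0, 1.571]
ft_force: [-0.4, 0.3, -1.3]
finger_gap: 0.0474
```

```bash
python3 -m jog '[[0,0,0.2,0,0,0,4],[0,0,0.3,0,0,0,4],[0,0,0.3,0,0,0,4]]'
python3 -m jog '[[0,0,0.2,0,0,0,4],[0,0,0.3,0,0,0,4],[0,0,0.3,0,0,0,4]]'
```

```text
time: 8.5
position: [0.5037, 0.2387, 0.0637]
eef_rot: [-3.141, 0.0, 1.571]
ft_force: [-1.0, 0.0, -1.0]
finger_gap: 0.0471
time: 8.8
position: [0.5037, 0.2387, 0.0607]
eef_rot: [-3.141, 0.0, 1.571]
ft_force: [1.0, 0.6, -0.2]
finger_gap: 0.0472
```

```bash
python3 -m jog '[[0,0,0.2,0,0,0,4],[0,0,0.2,0,0,0,4],[0,0,0.2,0,0,0,4]]'
```

```text
time: 9.1
position: [0.5038, 0.2387, 0.0588]
eef_rot: [-3.141, 0.0, 1.571]
ft_force: [0.7, -1.2, -1.0]
finger_gap: 0.0476
```

```bash
python3 -m jog '[[0,0,0.2,0,0,0,4],[0,0,0.2,0,0,0,4],[0,0,0.2,0,0,0,4]]'
python3 -m jog '[[0,0,0.2,0,0,0,4],[0,0,0.2,0,0,0,4],[0,0,0.2,0,0,0,4]]'
```

```text
time: 9.4
position: [0.5037, 0.2386, 0.0568]
eef_rot: [-3.141, 0.0, 1.571]
ft_force: [-0.3, -0.4, -0.0]
finger_gap: 0.0476
time: 9.7
position: [0.5036, 0.2385, 0.0547]
eef_rot: [-3.141, 0.0, 1.571]
ft_force: [-0.3, -1.4, -1.8]
finger_gap: 0.0478
```

```bash
python3 -m jog '[[0,0,0.15,0,0,0,4],[0,0,0.15,0,0,0,4],[0,0,0.15,0,0,0,4]]'
```

```text
time: 10.0
position: [0.5037, 0.2384, 0.0532]
eef_rot: [-3.141, 0.001, 1.571]
ft_force: [-1.5, -3.2, -0.7]
finger_gap: 0.0474
```

Side contact pushes −y. I shift 1 mm that way and release so that the ring centres itself.

```bash
python3 -m jog '[[-0.1,-0.03,0,0,0,0,4],[-0.1,-0.03,0,0,0,0,4],[-0.1,-0.03,0,0,0,0,4]]' 5
python3 -m jog '[[0,0,0,0,0,0,5.4],[0,0,0,0,0,0,5.4],[0,0,0,0,0,0,5.4]]'
python3 look.py pics/g3.png
```

```text
time: 10.3
position: [0.5038, 0.2381, 0.0534]
eef_rot: [3.141, -0.001, 1.571]
ft_force: [-0.9, -1.3, -0.7]
finger_gap: 0.0474
time: 10.6
position: [0.5039, 0.238, 0.0536]
eef_rot: [3.141, -0.0, 1.571]
ft_force: [-0.6, 0.3, -0.3]
finger_gap: 0.0533
[0.5039 0.238  0.0536] 0.0532589239536566 [-0.6     0.3436 -0.2907]
pred ring px [384.808  236.7859]
crop 334 196
```

View pics/g3.png

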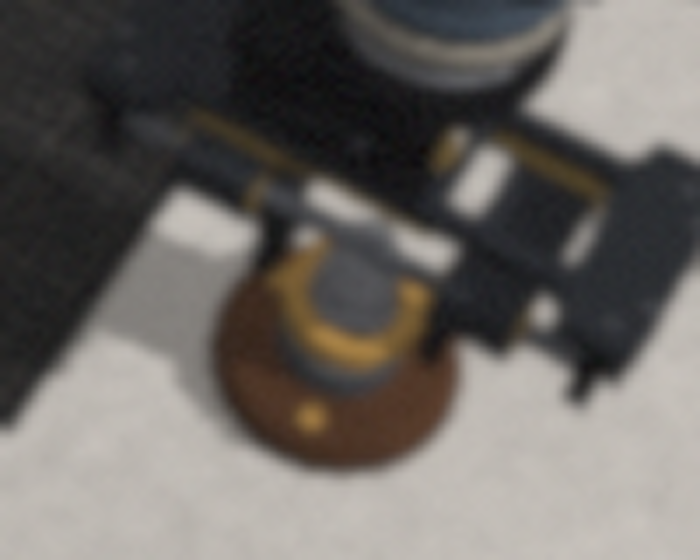

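The ring hangs low on the taper at crop (350,300), with only the base of the taper showing below it. Next I push from above with the fingers nearly closed (37 mm gap).

```bash
python3 -m jog '[[0,0,0,0,0,0,6.2],[-0.05,0,-1,0,0,0,6.2],[-0.05,0,-2.5,0,0,0,6.2],[-0.05,0,-2.5,0,0,0,5],[-0.05,0,-2.5,0,0,0,3.7]]'
python3 -m jog '[[0,0,0,0,0,0,3.7],[0,0,0,0,0,0,3.7],[0,0,0,0,0,0,3.7],[0,0,0,0,0,0,3.7]]'
python3 -m jog '[[0,0,0.5,0,0,0,3.7],[0,0,1,0,0,0,3.7],[0,0,1,0,0,0,3.7]]'
python3 -m jog '[[0,0,0.15,0,0,0,3.7],[0,0,0.3,0,0,0,3.7],[0,0,0.3,0,0,0,3.7]]'
```

```text
time: 11.15
position: [0.504, 0.2373, 0.079]
eef_rot: [3.14, -0.0, 1.571]
ft_force: [-0.1, -0.4, -0.3]
finger_gap: 0.0526
time: 11.55
position: [0.5034, 0.2372, 0.078]
eef_rot: [-3.141, 0.0, 1.571]
ft_force: [0.5, 0.9, -1.1]
finger_gap: 0.0377
time: 11.85
position: [0.5028, 0.237, 0.0674]
eef_rot: [-3.14, 0.0, 1.571]
ft_force: [0.7, 0.8, -0.2]
finger_gap: 0.0372
time: 12.15
position: [0.5035, 0.2372, 0.0652]
eef_rot: [-3.141, 0.0, 1.571]
ft_force: [-1.2, -0.2, -0.5]
finger_gap: 0.0373
```

```bash
python3 -m jog '[[0,0,0.2,0,0,0,3.7],[0,0,0.2,0,0,0,3.7],[0,0,0.2,0,0,0,3.7]]'
python3 -m jog '[[0,0,0.15,0,0,0,3.7],[0,0,0.15,0,0,0,3.7],[0,0,0.15,0,0,0,3.7]]'
```

```text
time: 12.45
position: [0.5036, 0.2372, 0.0633]
eef_rot: [-3.142, 0.0, 1.571]
ft_force: [-0.3, 0.3, -0.5]
finger_gap: 0.0372
time: 12.75
position: [0.5036, 0.2372, 0.0618]
eef_rot: [-3.142, 0.0, 1.571]
ft_force: [0.0, 0.0, -0.5]
finger_gap: 0.0367
```

```bash
python3 -m jog '[[0,0,0.15,0,0,0,3.7],[0,0,0.15,0,0,0,3.7],[0,0,0.15,0,0,0,3.7]]'
```

```text
time: 13.05
position: [0.5035, 0.2372, 0.0603]
eef_rot: [-3.141, 0.0, 1.571]
ft_force: [0.7, 0.2, 1.1]
finger_gap: 0.0369
```

```bash
python3 -m jog '[[0,0,0.08,0,0,0,3.7],[0,0,0.08,0,0,0,3.7],[0,0,0.08,0,0,0,3.7]]'
```

```text
time: 13.35
position: [0.5035, 0.2372, 0.0595]
eef_rot: [-3.141, 0.0, 1.571]
ft_force: [0.5, 0.2, -0.3]
finger_gap: 0.0374
```

```bash
python3 -m jog '[[0,0,0.08,0,0,0,3.7],[0,0,0.08,0,0,0,3.7],[0,0,0.08,0,0,0,3.7]]'
```

```text
time: 13.65
position: [0.5035, 0.2372, 0.0587]
eef_rot: [-3.141, 0.0, 1.571]
ft_force: [-0.7, 0.1, 0.6]
finger_gap: 0.037
```

```bash
python3 -m jog '[[0,0,0.08,0,0,0,3.7],[0,0,0.08,0,0,0,3.7],[0,0,0.08,0,0,0,3.7]]'
```

```text
time: 13.95
position: [0.5036, 0.2372, 0.0579]
eef_rot: [-3.142, 0.0, 1.571]
ft_force: [-0.2, 0.1, 0.9]
finger_gap: 0.0369
```

```bash
python3 -m jog '[[0,0,0.08,0,0,0,3.7],[0,0,0.08,0,0,0,3.7],[0,0,0.08,0,0,0,3.7]]'
```

```text
time: 14.25
position: [0.5035, 0.2372, 0.0571]
eef_rot: [-3.142, 0.0, 1.571]
ft_force: [-0.7, -0.5, 0.5]
finger_gap: 0.0372
```

```bash
python3 -m jog '[[0,0,0.08,0,0,0,3.7],[0,0,0.08,0,0,0,3.7],[0,0,0.08,0,0,0,3.7]]'
```

```text
time: 14.55
position: [0.5036, 0.2372, 0.0565]
eef_rot: [3.141, 0.0, 1.571]
ft_force: [0.9, -0.6, 1.9]
finger_gap: 0.0372
```

```bash
python3 -m jog '[[0,0,0.08,0,0,0,3.7],[0,0,0.08,0,0,0,3.7],[0,0,0.08,0,0,0,3.7]]'
```

```text
time: 14.85
position: [0.5036, 0.2369, 0.0558]
eef_rot: [3.142, 0.0, 1.571]
ft_force: [-0.9, -2.9, 5.7]
finger_gap: 0.0373
```

```bash
python3 -m jog '[[0,0,0.05,0,0,0,3.7],[0,0,0.05,0,0,0,3.7],[0,0,0.05,0,0,0,3.7]]'
```

```text
time: 15.15
position: [0.5036, 0.2367, 0.0553]
eef_rot: [-3.142, 0.001, 1.572]
ft_force: [-0.9, -3.8, 6.5]
finger_gap: 0.0371
```

The push was 6.5 N but came with a 3.8 N side force. I lift, shift 1 mm in −y and push again to get the ring level.

```bash
python3 -m jog '[[0,0,-0.4,0,0,0,3.7],[-0.1,0.05,-0.4,0,0,0,3.7],[-0.1,0.05,-0.4,0,0,0,3.7],[-0.1,0.05,-0.2,0,0,0,3.7],[-0.1,0.05,-0.2,0,0,0,3.7]]'
python3 -m jog '[[0,0,0.1,0,0,0,3.7],[0,0,0.1,0,0,0,3.7],[0,0,0.1,0,0,0,3.7]]'
```

```text
time: 15.65
position: [0.5038, 0.2362, 0.0566]
eef_rot: [-3.141, 0.0, 1.571]
ft_force: [0.2, -0.3, -0.9]
finger_gap: 0.037
time: 15.95
position: [0.504, 0.2362, 0.056]
eef_rot: [-3.141, 0.0, 1.571]
ft_force: [0.3, -0.1, -0.7]
finger_gap: 0.0367
```

```bash
python3 -m jog '[[0,0,0.06,0,0,0,3.7],[0,0,0.06,0,0,0,3.7],[0,0,0.06,0,0,0,3.7]]'
```

```text
time: 16.25
position: [0.5042, 0.2362, 0.0556]
eef_rot: [3.141, -0.0, 1.571]
ft_force: [0.3, -0.6, -0.1]
finger_gap: 0.0372
```

```bash
python3 -m jog '[[0,0,0.06,0,0,0,3.7],[0,0,0.06,0,0,0,3.7],[0,0,0.06,0,0,0,3.7]]'
```

```text
time: 16.55
position: [0.5042, 0.2361, 0.0552]
eef_rot: [3.141, 0.0, 1.571]
ft_force: [-1.1, -0.6, 4.4]
finger_gap: 0.0374
```

```bash
python3 -m jog '[[0,0,0.05,0,0,0,3.7],[0,0,0.05,0,0,0,3.7],[0,0,0.05,0,0,0,3.7]]'
```

```text
time: 16.85
position: [0.5041, 0.2359, 0.0547]
eef_rot: [3.141, 0.0, 1.571]
ft_force: [-0.1, -1.8, 6.4]
finger_gap: 0.0368
```

```bash
python3 -m jog '[[0,0,0.05,0,0,0,3.7],[0,0,0.05,0,0,0,3.7],[0,0,0.05,0,0,0,3.7]]'
```

```text
time: 17.15
position: [0.5042, 0.2359, 0.0546]
eef_rot: [3.141, 0.0, 1.571]
ft_force: [-1.2, -2.4, 8.2]
finger_gap: 0.037
```

```bash
python3 -m jog '[[0,0,-0.4,0,0,0,3.7],[-0.07,0.03,-0.4,0,0,0,3.7],[-0.07,0.03,-0.2,0,0,0,3.7],[-0.07,0.03,-0.1,0,0,0,3.7],[-0.07,0.03,-0.1,0,0,0,3.7]]'
python3 -m jog '[[0,0,0.05,0,0,0,3.7],[0,0,0.05,0,0,0,3.7],[0,0,0.05,0,0,0,3.7]]'
```

```text
time: 17.65
position: [0.5043, 0.2355, 0.0547]
eef_rot: [-3.141, 0.0, 1.571]
ft_force: [-0.3, 0.5, 1.3]
finger_gap: 0.0373
time: 17.95
position: [0.5043, 0.2355, 0.0547]
eef_rot: [-3.141, 0.0, 1.571]
ft_force: [-0.9, 0.3, 5.0]
finger_gap: 0.0367
```

```bash
python3 -m jog '[[0,0,0.03,0,0,0,3.7],[0,0,0.03,0,0,0,3.7],[0,0,0.03,0,0,0,3.7]]'
```

```text
time: 18.25
position: [0.5043, 0.2355, 0.0547]
eef_rot: [3.142, 0.0, 1.571]
ft_force: [-1.5, -0.4, 6.6]
finger_gap: 0.0371
```

Now 6.6 N with no side force and no further travel. The underside is about 42.7 mm up. I raise the gripper and read the mark.

```bash
python3 -m jog '[[0,0,-4,0,0,0,3.7],[0,0,-8,0,0,0,5],[-4,0,-11,0,0,0,6.4],[-8,-3,-11,0,0,0,6.4],[-12,-6,-11,0,0,0,6.4]]'
python3 -m jog '[[0,0,0,0,0,0,6.4],[0,0,0,0,0,0,6.4]]'
python3 - <<'E'
from h import *
np.set_printoptions(precision=4,suppress=True)
im=np.mean([manip.camera('scene')[0] for _ in range(6)],0).astype(np.uint8)
hsv=cv2.cvtColor(im,cv2.COLOR_BGR2HSV); m=((hsv[...,1]>110)&(hsv[...,2]>90)&(hsv[...,0]<30)).astype(np.uint8)
m=cv2.morphologyEx(m,cv2.MORPH_CLOSE,np.ones((2,2)))
b=blob(m,382,237,14); uv,A=hullc(b)
for z in (.049,.0615): print(z,fit('scene',uv,ringc(z),at_z('scene',*uv,z)[:2]))
a=cv2.resize(im[212:277,345:420],None,fx=9,fy=9,interpolation=cv2.INTER_CUBIC); cv2.imwrite('pics/g4.png',a)
E
```

```text
time: 18.75
position: [0.4451, 0.1145, 0.165]
eef_rot: [3.138, 0.0, 1.572]
ft_force: [-0.2, -1.0, 0.6]
finger_gap: 0.06
time: 18.95
position: [0.4439, 0.1147, 0.1641]
eef_rot: [-3.142, -0.0, 1.569]
ft_force: [0.3, 0.1, 1.2]
finger_gap: 0.0636
0.049 [0.5087 0.2411]
0.0615 [0.5155 0.2428]
```

View pics/g4.png

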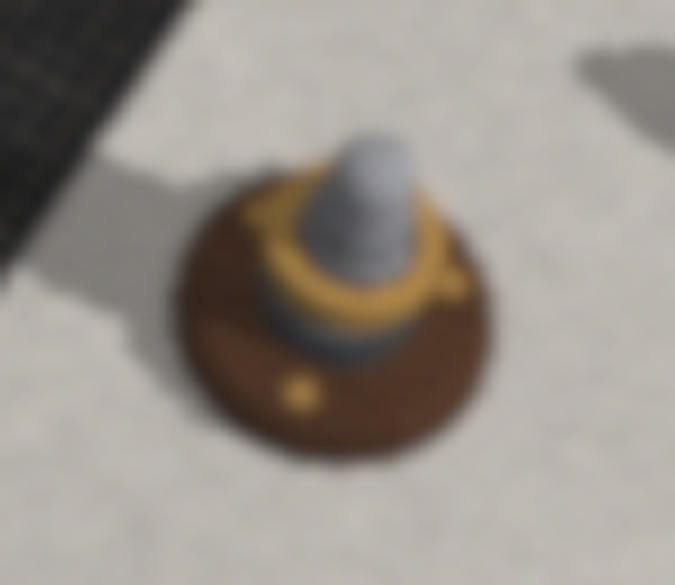

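Level and low: the ring sits just above the collar at crop (352,255), with the one- and two-line bands showing above it. It is at mark three. Now I take it off.

```bash
python3 -m jog '[[4,2,0,0,0,0,6.4],[8,4,0,0,0,0,6.4],[12.05,6.05,0,0,0,0,6.4],[12.05,6.05,0,0,0,0,6.4],[12.05,6.05,0,0,0,0,6.4]]'
python3 -m jog '[[0,0,3,0,0,0,6.4],[0,0,6,0,0,0,6.4],[0,0,9,0,0,0,6.4],[0,0,9,0,0,0,6.4],[0,0,9,0,0,0,6.4]]'
```

```text
time: 19.75
position: [0.5047, 0.2373, 0.1635]
eef_rot: [-3.141, 0.001, 1.574]
ft_force: [-0.4, -0.6, 0.3]
finger_gap: 0.0643
time: 20.25
position: [0.5041, 0.2352, 0.074]
eef_rot: [-3.139, 0.001, 1.57]
ft_force: [0.6, 0.2, 1.2]
finger_gap: 0.0641
```

```bash
python3 -m jog '[[0,0,1,0,0,0,6.4],[0,0,2,0,0,0,6.4],[0,0,3,0,0,0,6.4],[0,0,3,0,0,0,6.4],[0,0,3,0,0,0,6.4]]'
python3 -m jog '[[0,0,0,0,0,0,5],[0,0,0,0,0,0,4],[0,0,0,0,0,0,4],[0,0,0,0,0,0,4],[0,0,0,0,0,0,4]]' 30
python3 -m jog '[[0,0,-0.3,0,0,0,4],[0,0,-0.8,0,0,0,4],[0,0,-1.5,0,0,0,4],[0,0,-3,0,0,0,4],[0,0,-5,0,0,0,4]]'
python3 -m jog '[[0,0,-2,0,0,0,4],[0,0,-5,0,0,0,4],[0,0,-8,0,0,0,4],[0,0,-9,0,0,0,4],[0,0,-9,0,0,0,4]]'
```

```text
time: 20.75
position: [0.5047, 0.236, 0.0438]
eef_rot: [-3.141, 0.0, 1.571]
ft_force: [0.0, -1.1, -0.1]
finger_gap: 0.0643
time: 21.25
position: [0.5051, 0.2371, 0.0444]
eef_rot: [3.141, -0.002, 1.57]
ft_force: [-0.6, 6.2, 0.9]
finger_gap: 0.047
time: 21.75
position: [0.5037, 0.2349, 0.0941]
eef_rot: [-3.138, 0.002, 1.572]
ft_force: [-0.2, 0.4, -1.0]
finger_gap: 0.0468
time: 22.25
position: [0.5057, 0.2357, 0.1857]
eef_rot: [3.138, -0.0, 1.571]
ft_force: [0.4, 0.2, -1.0]
finger_gap: 0.0473
```

```bash
python3 - <<'E'
from h import *
np.set_printoptions(precision=4,suppress=True)
for c,(u,v) in (('top',(439,198)),('scene',(203,158))):
    im=np.load(c+'0.npz')['im']; hsv=cv2.cvtColor(im,cv2.COLOR_BGR2HSV)
    m=(hsv[...,2]<80).astype(np.uint8)*(hsv[...,1]<90); z=np.zeros_like(m); z[v-45:v+45,u-55:u+55]=m[v-45:v+45,u-55:u+55]
    z=cv2.erode(z,np.ones((2,2),np.uint8))
    n,l,s,cc=cv2.connectedComponentsWithStats(z)
    for i in range(1,n):
        if s[i,4]>120:
            r=cv2.minAreaRect(np.argwhere(l==i)[:,::-1].astype(np.float32)); print(c,s[i,4],r[0],at_z(c,*r[0],.006))
    m2=((hsv[...,1]>120)&(hsv[...,2]>140)).astype(np.uint8); z=np.zeros_like(m); z[v-45:v+45,u-55:u+55]=m2[v-45:v+45,u-55:u+55]
    n,l,s,cc=cv2.connectedComponentsWithStats(z); print('studs',[(int(s[i,4]),at_z(c,*cc[i],.02)[:2].round(3).tolist()) for i in range(1,n)])
print(manip.get_obs()['qpos'])
E
```

```text
top 672 (415.22821044921875, 196.45973205566406) [ 0.538  -0.2518  0.006 ]
top 671 (439.90399169921875, 200.72052001953125) [ 0.526  -0.3296  0.006 ]
top 674 (464.3385009765625, 204.79229736328125) [ 0.5145 -0.4066  0.006 ]
studs [(4, [0.606, -0.257]), (7, [0.596, -0.324]), (8, [0.593, -0.344]), (6, [0.586, -0.392]), (5, [0.582, -0.411]), (6, [0.58, -0.432])]
scene 473 (187.75999450683594, 142.1800079345703) [ 0.5114 -0.4083  0.006 ]
scene 521 (205.24000549316406, 155.82000732421875) [ 0.5227 -0.3287  0.006 ]
scene 567 (222.984619140625, 170.12307739257812) [ 0.5347 -0.251   0.006 ]
scene 132 (250.5, 194.0) [ 0.5567 -0.1348  0.006 ]
studs [(7, [0.579, -0.433]), (7, [0.583, -0.413]), (9, [0.584, -0.393]), (9, [0.592, -0.346]), (8, [0.595, -0.326]), (9, [0.605, -0.259])]
[ 0.2363  0.4834  1.6434 -0.0009  1.0115 -1.3343]
```

Both cameras agree within 3 mm: bin_three (three studs) is at (0.513, −0.4075), tray yaw about −8.8°.

```bash
python3 -m jog '[[-4.5,0,0,0,0,0,4],[-9,0,0,0,0,0,4],[-13.5,0,0,0,0,0,4],[-18,0,0,0,0,0,4],[-22,0,0,0,0,0,4]]'
python3 -m jog '[[-4.5,0,0,0,0,0,4],[-9,0,0,0,0,0,4],[-13.5,0,0,0,0,0,4],[-18,0,0,0,0,0,4],[-22,0,0,0,0,0,4]]'
python3 -m jog '[[-4.5,0.2,0,0,0,0,4],[-9,0.4,0,0,0,0,4],[-13.5,0.6,0,0,0,0,4],[-18,0.85,0,0,0,0,4],[-20.3,0.85,0,0,0,0,4]]'
python3 -m jog '[[0,0,0,0,0,7,4],[0,0,0,0,0,14,4],[0,0,0,0,0,21,4],[0,0,0,0,0,28,4],[0,0,0,0,0,35,4]]'
python3 -m jog '[[0,0,0,0,0,7,4],[0,0,0,0,0,14,4],[0,0,0,0,0,21,4],[0,0,0,0,0,28,4],[0,0,0,0,0,35,4]]'
python3 -m jog '[[0,0,0,0,0,7,4],[0,0,0,0,0,14,4],[0,0,0,0,0,21,4],[0,0,0,0,0,28.8,4],[0,0,0,0,0,28.8,4]]'
python3 -m jog '[[0,0,0,0,0,0,4],[0,0,0,0,0,0,4]]'
```

```text
time: 22.75
position: [0.5032, 0.014, 0.1823]
eef_rot: [-3.138, -0.0, 1.571]
ft_force: [0.5, 0.3, -0.0]
finger_gap: 0.047
time: 23.25
position: [0.5034, -0.2058, 0.1821]
eef_rot: [-3.138, -0.002, 1.57]
ft_force: [0.2, 0.6, -0.3]
finger_gap: 0.0471
time: 23.75
position: [0.5123, -0.4108, 0.1816]
eef_rot: [-3.14, -0.0, 1.568]
ft_force: [0.5, -0.1, -1.0]
finger_gap: 0.0469
time: 24.25
position: [0.5121, -0.4061, 0.1813]
eef_rot: [-3.136, -0.001, 0.955]
ft_force: [-0.4, 0.2, -0.7]
finger_gap: 0.0472
time: 24.75
position: [0.5121, -0.406, 0.1813]
eef_rot: [-3.137, 0.002, 0.344]
ft_force: [-0.0, -0.1, -1.6]
finger_gap: 0.0468
time: 25.25
position: [0.5123, -0.4061, 0.1816]
eef_rot: [-3.139, 0.004, -0.153]
ft_force: [0.0, 0.2, -1.2]
finger_gap: 0.0468
time: 25.45
position: [0.5131, -0.4067, 0.1831]
eef_rot: [-3.141, 0.002, -0.151]
ft_force: [0.5, -0.7, -0.4]
finger_gap: 0.0465
```

```bash
python3 -m jog '[[0,0,4,0,0,0,4],[0,0,8,0,0,0,4],[0,0,12,0,0,0,4],[0,0,15,0,0,0,4],[0,0,15,0,0,0,4]]'
python3 -m jog '[[0,0,0.8,0,0,0,4],[0,0,1.6,0,0,0,4],[0,0,2.1,0,0,0,4],[0,0,2.1,0,0,0,4],[0,0,2.1,0,0,0,4]]'
```

```text
time: 25.95
position: [0.5106, -0.404, 0.0291]
eef_rot: [-3.135, 0.008, -0.152]
ft_force: [-0.7, 0.1, -0.7]
finger_gap: 0.0474
time: 26.45
position: [0.5139, -0.4074, 0.0138]
eef_rot: [3.141, -0.001, -0.153]
ft_force: [0.6, -0.1, -1.3]
finger_gap: 0.0471
```

```bash
python3 -m jog '[[0,0,0.25,0,0,0,4],[0,0,0.4,0,0,0,4],[0,0,0.45,0,0,0,4],[0,0,0.45,0,0,0,4]]'
python3 -m jog '[[0,0,0.05,0,0,0,4],[0,0,0.05,0,0,0,4],[0,0,0.05,0,0,0,4]]'
```

```text
time: 26.85
position: [0.5135, -0.4069, 0.0085]
eef_rot: [-3.141, 0.0, -0.153]
ft_force: [-0.2, 0.8, -1.8]
finger_gap: 0.0466
time: 27.15
position: [0.5136, -0.407, 0.0083]
eef_rot: [3.142, -0.0, -0.153]
ft_force: [-1.5, -0.3, 0.8]
finger_gap: 0.047
```

Touching the felt. I release and lift straight up.

```bash
python3 -m jog '[[0,0,0,0,0,0,5],[0,0,0,0,0,0,6],[0,0,0,0,0,0,6.4],[0,0,0,0,0,0,6.4],[0,0,0,0,0,0,6.4]]'
python3 -m jog '[[0,0,-1,0,0,0,6.4],[0,0,-4,0,0,0,6.4],[0,0,-8,0,0,0,6.4],[0,0,-13,0,0,0,6.4],[0,0,-17,0,0,0,6.4]]'
python3 -m jog '[[-3,3,-1,0,0,0,6.4],[-6,6,-2,0,0,0,6.4],[-6,9,-2,0,0,0,6.4],[-6,12,-2,0,0,0,6.4],[-6,12,-2,0,0,0,6.4]]'
python3 - <<'E'
from h import *
print(manip.get_obs()['position'])
im,_=manip.camera('scene'); t,_=manip.camera('top')
a=cv2.resize(im[60:360,120:480],(600,500)); b=cv2.resize(t[150:250,380:500],(180,150))
cv2.imwrite('pics/end.png',cv2.hconcat([a,cv2.copyMakeBorder(b,0,350,0,0,0)]))
E
```

```text
time: 27.65
position: [0.5136, -0.4071, 0.0081]
eef_rot: [3.142, -0.0, -0.153]
ft_force: [0.7, 0.1, -0.1]
finger_gap: 0.063
time: 28.15
position: [0.514, -0.4074, 0.1815]
eef_rot: [3.14, -0.002, -0.153]
ft_force: [0.5, -1.4, 0.0]
finger_gap: 0.0641
time: 28.65
position: [0.4348, -0.521, 0.1994]
eef_rot: [3.137, -0.002, -0.157]
ft_force: [0.1, 1.1, -0.1]
finger_gap: 0.0636
[ 0.43475184 -0.52103699  0.19935068]
```

View pics/end.png

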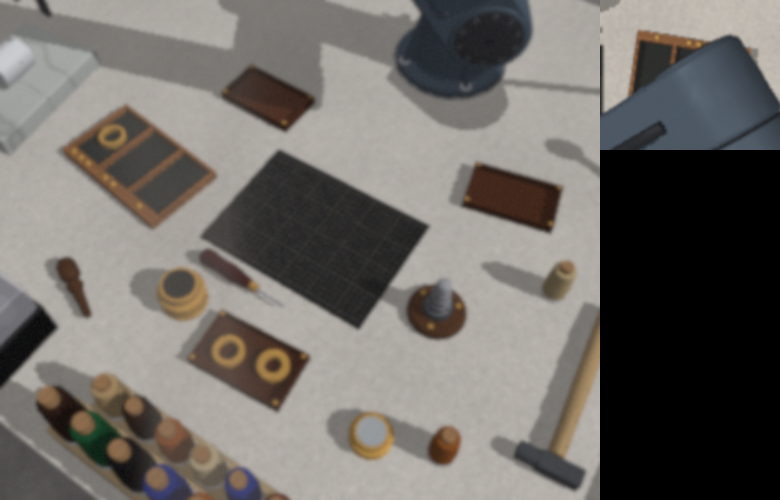

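The ring lies flat in the three-stud compartment at (112,136) in the view. The dish rings and tools are untouched, and the gripper is clear. I hand in.

```bash
python3 -c "
from plant import manip; print(manip.close_job())"
```

```text
the job is handed in; nothing more can be done
None
```

The ring from the mat is size three, and it now lies flat in the compartment with three brass studs. I handed the job in at about 29 s of the 66 s allowed.

- **Gauging:** I slid the ring down the gauge, let it centre, and pushed it level from above three times, re-centring between pushes. The last push read 6.6 N with almost no side force and no further travel. The second push peaked at 8.2 N, slightly above the 5–8 N range but well under 12 N.
- **Reading:** The underside stopped about 42.7 mm above the foot. That is 4.1 mm below mark three, within the 5 mm allowed but near its edge, and nowhere near mark two at 59.6 mm. I took the size from this height. The camera image was too coarse to count the three lines themselves, but it showed the ring level and low, with the upper bands in view above it.
- **Final check:** The last scene picture shows the ring flat in the three-stud compartment. The two dish rings and the other tools look undisturbed, and the gripper was clear at about 0.2 m height. The top camera was blocked by the arm and could not confirm the placing.

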